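# Count to the third gap of the tin rack and push the tin in

## Task

Count along the wooden tin rack from the end where the lemon lies just behind it: run a fingertip along the top of the rack's back rail, keeping in touch with it, from behind the first gap to behind the third gap (filled gaps count too), and do not run on past the third. Then, with the fingers only and without picking it up, push the loose tin in front of the rack over the worktop into that third gap, fully home against the back panel and upright, and leave everything else where it stands.

Things in the scene. Friction and masses are not known exactly. Their poses are not given: they have to be found in the camera images.
- rack: fixed wooden rack, 286 mm long, no floor, open in front; origin on the worktop mid-length, x from front to back, y to the left, z up. Five dividers 6 mm thick, 32 high, at y = -140, -70, 0, 70, 140 mm, from x = -20 mm to the back panel (36 high, front face at x = 24 mm). Four gaps 64 mm wide, centres y = -105, -35, 35, 105 mm. A tin fully home has its axis at x = 0
- rack_rail: the rack's back rail, a fixed straight wooden bar 294 mm long, 14 mm wide and 10 mm high with rounded edges, standing free above the back panel; origin at the middle of its top face, which is 60 mm above the worktop at x = 30 mm in the rack's frame; axes parallel to the rack's
- tin: round bare-metal spice tin with lid, 48 mm diameter, 40 mm high, about 0.12 kg; origin at the centre of its underside, z up; the loose one, standing in front of the rack, to be pushed; slides on the worktop
- tin_left: round bare-metal spice tin with lid, 48 mm diameter, 40 mm high, about 0.12 kg; origin at the centre of its underside, z up; standing in the rack's left-hand end gap (leave)
- tin_right: round bare-metal spice tin with lid, 48 mm diameter, 40 mm high, about 0.12 kg; origin at the centre of its underside, z up; standing in the rack's right-hand end gap (leave)
- lemon: whole yellow lemon, 71 mm long, 53 wide, 51 high, lying loose just behind one end of the rack (either end: this is the end to count from); origin at the centre of its underside
- jam_jar: jam jar with a screw lid, 66 mm diameter, 100 mm high, standing loose just behind the other end of the rack; origin at the centre of its underside

How it is judged:
By the outcome, as a careful person would: the job done as asked, in the order asked, and still so for the second after the job is handed in, with the robot touching nothing.
It also fails if it takes over 70 s, if anything falls off the work surface, if the arm or the gripper's body presses on something with over 40 N, if the wrist force passes 120 N, or if a joint passes its speed limit or range.

## Robot

A 6-joint arm with a two-finger parallel gripper is mounted at the origin on a cart in front of the work surface, level with it; the furniture and walls round the work are solid. World frame = base frame: x ahead of the robot, y to its left, z up, the work surface at z = 0. Lengths are in m, angles in rad, forces in N, time in s.
With the tool pointing down it reaches from about 0.325 to 0.9 m from the base axis. Payload 6.1 kg.
Tool frame: the origin (TCP) lies midway between the tips of the shut fingers; the grasp point (between the pads) lies 19 mm behind it; z points along the fingers, y is the line along which they close (so a half turn about z gives the same grasp; the last joint's range is limited). The gripper opens to 85 mm and grips with 20 to 120 N. Pads are 22 mm wide; open, the fingers measure 114 mm over their backs; the gripper's body (76 mm by 85 mm) begins 54 mm behind the grasp point. The pads swing forward as they close: fully open they stand 13 mm farther back than shut.
Start: joints at [1.135, 0.22, 1.526, -0, 1.395, -0.126], TCP at [0.191, 0.595, 0.231] pointing down, gripper open.
Joint ranges: [-2.98, 2.98], [-0.91, 2.08], [0.09, 2.57], [-1.24, 4.39], [0.2, 2.65], [-2.68, 2.68]. Speed limits (rad/s): [2.57, 2.57, 3.01, 3.14, 3.14, 3.14].

## Interface

Orientations are given as [roll, pitch, yaw] about the fixed x, y, z axes, in that order (R = Rz(yaw) Ry(pitch) Rx(roll)).
In Python, from plant import movep, move_l, set_joints, gripper_to, hold, inverse_kinematics, observe, get_image, get_calibration, Unreachable, job_done gives the robot as it stands. Calls block until the motion is done:
- movep(position, orientation): joint-space move of the TCP to a pose.
- move_l(position, feed=0.15, rotation=None, max_force=None): straight line of the TCP; rotation=None keeps the orientation; feed is the mean speed in m/s. With max_force (N) it stops when the force on the tool has changed by that much, and returns True; else False.
- set_joints(angles): joint-space move.
- gripper_to(opening, f_grip=None): finger opening in m; f_grip is the grip in N (None keeps the last); returns when the fingers have stopped.
- hold(seconds).
- inverse_kinematics(position, orientation): joint angles nearest the present ones, or None.
- observe(): the state.
- get_image(name): name is "scene" or "side" or "wrist"; returns (picture, depth): 400x640x3 uint8, red, green, blue; 400x640 float32, m along the optical axis (not along the pixel's ray), 0 where there is no reading.
- get_calibration(name): a dict with "intrinsics" (3x3 intrinsics, pixels), "world_from_camera" (4x4, takes a point from camera to world coordinates). Camera axes: x right, y down, z forward; pixel columns grow to the right and rows downward; lengths in m; the calibration is good to about 2 mm. A picture is of the moment at which its call begins: read the wrist's pose just before it. get_calibration takes no time and is no camera call; for the wrist camera it gives the pose at the moment of the call.
A pose or a line that the arm cannot do raises Unreachable and nothing moves.
- job_done(): hands the job in; it is judged then, once.
The state is a dict: "time_s": time; "q": joint angles; "joint_velocities": joint speeds; "joint_torque": joint torques, N m; "eef_pos": TCP position; "tcp_rot": TCP orientation; "ft_force": force on the tool from outside, world axes, zero at the start; "torque": the same for the moment, N m; "opening": finger opening in m; "grasp_force": force on a finger pad.
Only numpy, scipy, OpenCV 4.12 (cv2) and the standard library are available. Lean on these libraries where they do the work, as an engineer would, in place of code of your own. Each camera call takes 0.05 s, during which the arm holds its last target. There are 200 camera calls.

## Working session

There is one attempt and no reset: what is moved stays moved. The work goes in short steps, each a Python script; the robot and the scene stay as the last script left them, time stands still between calls to the robot, and variables do not carry over. Pictures are saved under pics/ and viewed, at most 10 in all, crops included, and the job is handed in when it is done.

```bash
ls; mkdir -p pics; python3 - <<'E'
from plant import *
import cv2,numpy as np
for n in ("scene","side"):
    im,d=get_image(n); np.savez(f"pics/{n}.npz",im=im,d=d)
    c=get_calibration(n); print(n,c["intrinsics"].round(1).tolist(),c["world_from_camera"].round(3).tolist())
    cv2.imwrite(f"pics/{n}.png",im[:,:,::-1])
print(observe())
E
```

```text
pics
scene [[468.4, 0.0, 318.7], [0.0, 468.4, 201.0], [0.0, 0.0, 1.0]] [[0.795, -0.346, 0.499, 0.156], [-0.607, -0.421, 0.674, -0.261], [-0.023, -0.838, -0.545, 0.524], [0.0, 0.0, 0.0, 1.0]]
side [[369.0, 0.0, 318.0], [0.0, 369.0, 198.2], [0.0, 0.0, 1.0]] [[0.926, -0.221, 0.308, 0.33], [-0.378, -0.489, 0.786, -0.361], [-0.023, -0.844, -0.536, 0.521], [0.0, 0.0, 0.0, 1.0]]
{'time_s': 0.1, 'q': array([ 1.13488407e+00,  2.21134299e-01,  1.52749059e+00, -1.91662780e-05,
        1.39470591e+00, -1.26078820e-01]), 'joint_velocities': array([ 6.03365319e-04, -1.88119724e-03, -3.14781685e-03, -2.89930330e-04,
       -2.13473414e-04, -3.52799645e-05]), 'joint_torque': array([-3.63698882e-04, -4.98244643e+01, -3.90543222e+01, -3.78817467e-04,
        5.70588891e-03, -6.06428171e-05]), 'eef_pos': array([0.19032881, 0.59474571, 0.23031991]), 'tcp_rot': array([-3.13986594e+00, -1.99848328e-04,  2.83176242e+00]), 'ft_force': array([ 0.49727519,  0.76954192, -0.01708137]), 'torque': array([-0.01655832, -0.01948825,  0.00733707]), 'grasp_force': 0.0, 'opening': 0.08528882171419999}
```

View pics/scene.png

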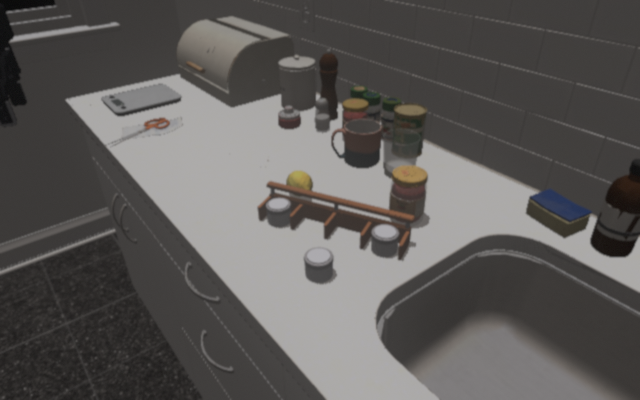

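View pics/side.png

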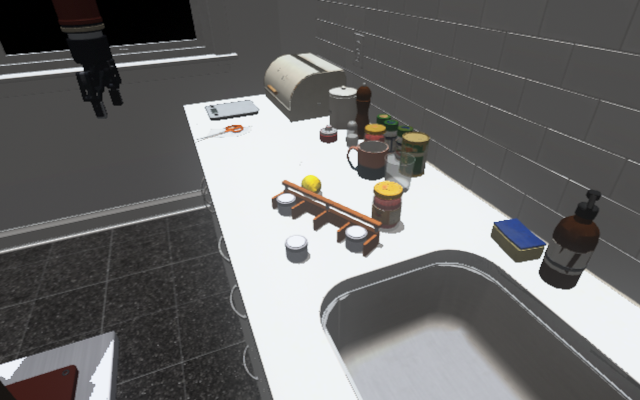

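Scene picture: the lemon is at (299,183), behind the rack's left end; the jar is at (408,190). The rail runs from (267,187) to (411,216). The loose tin's lid is at (319,257). The third gap lies between the dividers at (329,222) and (366,232), and it is empty. The side view agrees.

```bash
cat > h.py <<'E'
import numpy as np,cv2
from plant import *
def cloud(n,d,c):
    K=c["intrinsics"];T=c["world_from_camera"];v,u=np.mgrid[:400,:640]
    P=np.stack([(u-K[0,2])/K[0,0]*d,(v-K[1,2])/K[1,1]*d,d],-1)
    return P@T[:3,:3].T+T[:3,3]
def ray(uv,z,c):
    K=c["intrinsics"];T=c["world_from_camera"]
    r=T[:3,:3]@np.linalg.solve(K,[uv[0],uv[1],1]);return T[:3,3]+r*(z-T[2,3])/r[2]
def find(im,d,c,rail_uv,lid_uv,name):
    W=cloud(name,d,c);hsv=cv2.cvtColor(im,cv2.COLOR_RGB2HSV)
    m=((hsv[...,0]<16)&(hsv[...,1]>80)&(W[...,2]>.045)&(W[...,2]<.068)&(d>0)).astype(np.uint8)
    n,l,s,ct=cv2.connectedComponentsWithStats(m)
    # component nearest to given rail pixel
    ys,xs=np.nonzero(m);k=np.argmin((xs-rail_uv[0])**2+(ys-rail_uv[1])**2);p=W[l==l[ys[k],xs[k]]]
    (cx,cy),(a,b),an=cv2.minAreaRect(p[:,:2].astype(np.float32))
    print(name,"rail n",len(p),"rect",cx,cy,a,b,an,"z",np.percentile(p[:,2],[5,50,95]),"ends",p[p[:,0].argmin()],p[p[:,0].argmax()],p[p[:,1].argmin()],p[p[:,1].argmax()])
    if lid_uv:
      for uv in lid_uv:
        q=ray(uv,.04,c);near=(np.hypot(W[...,0]-q[0],W[...,1]-q[1])<.045)&(W[...,2]>.034)&(W[...,2]<.046)&(hsv[...,1]<80)
        p=W[near][:,:2].astype(np.float32);print(" lid",q[:2],"circ",cv2.minEnclosingCircle(p),"z",np.median(W[near][:,2]),len(p))
    return m
E
python3 - <<'E'
from h import *
for n,r,l in(("scene",(340,202),[(319,257),(279,205),(385,233)]),("side",(330,203),[(296,242),(287,200),(356,233)])):
    z=np.load(f"pics/{n}.npz");find(z["im"],z["d"],get_calibration(n),r,l,n)
E
```

```text
scene rail n 649 rect 0.6106646060943604 0.29888859391212463 0.015970557928085327 0.28959500789642334 26.46759796142578 z [0.05751773 0.05927312 0.06074998] ends [0.54417762 0.42753756 0.05751646] [0.68005896 0.17198765 0.05752801] [0.67061606 0.16780371 0.05772836] [0.55048271 0.43008243 0.05848982]
 lid [0.50011932 0.20699055] circ ((0.5007349252700806, 0.21064607799053192), 0.02409661002457142) z 0.038953611997188164 474
 lid [0.53360839 0.37467276] circ ((0.5454119443893433, 0.3812798857688904), 0.035806141793727875) z 0.03832984388276761 401
 lid [0.62646864 0.18658175] circ ((0.6392815113067627, 0.1929209679365158), 0.035652998834848404) z 0.03840393008432308 499
side rail n 442 rect 0.6117919087409973 0.30016517639160156 0.016004113480448723 0.2899341583251953 26.552343368530273 z [0.05615977 0.05852158 0.06006249] ends [0.54287183 0.42220979 0.05989394] [0.68204698 0.17747824 0.05725407] [0.67237709 0.16923689 0.05787812] [0.55120688 0.4319496  0.05867445]
 lid [0.50118817 0.20785056] circ ((0.5013644695281982, 0.2115914225578308), 0.025215178728103638) z 0.038133883809313096 281
 lid [0.53428598 0.36808811] circ ((0.5459739565849304, 0.37303265929222107), 0.034585800021886826) z 0.03831802228023046 183
 lid [0.62724348 0.18477457] circ ((0.6395771503448486, 0.1873251348733902), 0.03315127640962601) z 0.0381928585412305 282
```

Measured: the rack's yaw is 26.5°, its origin is about (0.584, 0.286), and the tin is at (0.501, 0.211), almost in line with the third gap (y = -35 mm in the rack frame). Next I approach the rail and touch down.

```bash
cat >> h.py <<'E'
TH=np.radians(26.5);XR=np.array([np.cos(TH),np.sin(TH)]);YR=np.array([-np.sin(TH),np.cos(TH)])
O=np.array([.6112,.2995])-.030*XR
def w(x,y,z): return np.r_[O+x*XR+y*YR,z]
def r(p): d=np.asarray(p)[:2]-O; return np.round([d@XR*1e3,d@YR*1e3],1)
ORI=[np.pi,0,TH-np.pi]
E
python3 - <<'E'
from h import *
print("tin rack mm",r([.501,.211]))
gripper_to(0.0,20)
movep(w(.03,.105,.11),ORI); hold(.3)
o=observe();f0=o["ft_force"];print(o["time_s"],o["eef_pos"],f0,o["q"].round(2),o["opening"])
move_l(w(.03,.105,.07),.1)
print(move_l(w(.03,.105,.05),.02,max_force=4)); 
o=observe();print(o["time_s"],o["eef_pos"],r(o["eef_pos"]),o["ft_force"]-f0)
hold(.2);o=observe();print(o["time_s"],o["eef_pos"],o["ft_force"]-f0)
np.save("f0.npy",f0)
E
```

```text
tin rack mm [-108.1  -30. ]
2.7917 [0.56397473 0.39411374 0.11028375] [-0.08075708  0.1851243  -0.48338838] [ 0.5   0.47  1.45  0.    1.23 -1.54] -0.00011516536694495065
True
3.95 [0.56442001 0.39351637 0.06008501] [ 30.1 105. ] [-0.10181662 -0.62229199  5.11834819]
4.15 [0.56442667 0.39353258 0.06010113] [-0.86520817 -0.63592059  5.24451433]
```

```bash
python3 - <<'E'
from h import *
f0=np.load("f0.npy");z=.0598
for i,y in enumerate(np.arange(.100,-.0351,-.005)):
    move_l(w(.03,y,z),.03)
    o=observe();f=(o["ft_force"]-f0)[2]
    print(round(y*1e3),round(f,1),round(z*1e3,2),round(o["eef_pos"][2]*1e3,2),end=" | ")
    z-=np.clip((6-f)*5e-5,-3e-4,3e-4)
print(o["time_s"],r(o["eef_pos"]))
move_l(w(.03,-.035,.10),.08)
print(observe()["time_s"],(observe()["ft_force"]-f0).round(1))
E
```

```text
100 4.7 59.8 60.13 | 95 5.5 59.73 60.1 | 90 5.9 59.71 60.08 | 85 5.2 59.7 60.09 | 80 6.0 59.67 60.09 | 75 5.9 59.66 60.11 | 70 5.8 59.66 60.11 | 65 6.3 59.65 60.12 | 60 5.3 59.66 60.12 | 55 6.0 59.63 60.08 | 50 6.3 59.63 60.09 | 45 5.7 59.64 60.11 | 40 6.2 59.62 60.11 | 35 6.1 59.63 60.09 | 30 6.0 59.64 60.1 | 25 5.6 59.64 60.06 | 20 6.7 59.62 60.11 | 15 6.1 59.65 60.06 | 10 6.3 59.66 60.1 | 5 7.1 59.67 60.1 | 0 5.6 59.73 60.08 | -5 5.9 59.71 60.1 | -10 6.2 59.7 60.11 | -15 5.8 59.71 60.11 | -20 5.8 59.71 60.06 | -25 5.8 59.69 60.07 | -30 7.4 59.68 60.09 | -35 5.7 59.75 60.11 | 13.0167 [ 30.2 -34.9]
13.6667 [ 0.2 -0.2  0.7]
```

The rail run stayed in contact at 5–7 N from y = 105 to -35 mm. Now I push the tin with the fingers slightly open, which gives two contacts, and stop just before the gap to look.

```bash
python3 - <<'E'
from h import *
move_l(w(-.178,-.030,.10),.2); gripper_to(.020)
move_l(w(-.178,-.030,.013),.1)
hold(.2);f0=observe()["ft_force"];np.save("f0.npy",f0)
t=move_l(w(-.11,-.0345,.013),.05,max_force=8)
o=observe();print(t,o["time_s"],r(o["eef_pos"]),(o["ft_force"]-f0).round(2),o["opening"])
for n in("side","scene"):
    im,d=get_image(n);cv2.imwrite(f"pics/{n}2.png",im[:,:,::-1]);np.savez(f"pics/{n}2.npz",im=im,d=d)
s=cv2.imread("pics/side2.png")[150:290,220:420];t=cv2.imread("pics/scene2.png")[150:290,220:420]
cv2.imwrite("pics/c2.png",cv2.resize(np.hstack([s,t]),None,fx=2,fy=2))
E
```

```text
False 17.9167 [-110.   -34.5] [-1.24  0.16 -1.07] 0.02013802212925782
```

View pics/c2.png

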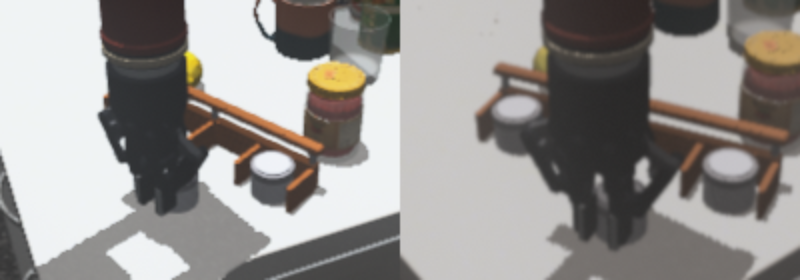

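The tin is standing just beyond the fingertips (left half around (183,195)) but is mostly hidden. I'll check with the wrist camera.

```bash
python3 - <<'E'
from h import *
c=get_calibration("wrist");im,d=get_image("wrist")
cv2.imwrite("pics/w1.png",im[:,:,::-1])
W=cloud("w",d,c);hsv=cv2.cvtColor(im,cv2.COLOR_RGB2HSV)
m=(W[...,2]>.034)&(W[...,2]<.045)&(hsv[...,1]<80)&(d>0)
n,l,s,ct=cv2.connectedComponentsWithStats(m.astype(np.uint8))
for i in range(1,n):
    if s[i,4]>150:
        (cc,rad)=cv2.minEnclosingCircle(W[l==i][:,:2].astype(np.float32));print(ct[i].round(),s[i,4],r(cc),round(rad*1e3,1))
E
```

```text
[318. 334.] 5118 [-98.6 -35.1] 30.0
```

View pics/w1.png

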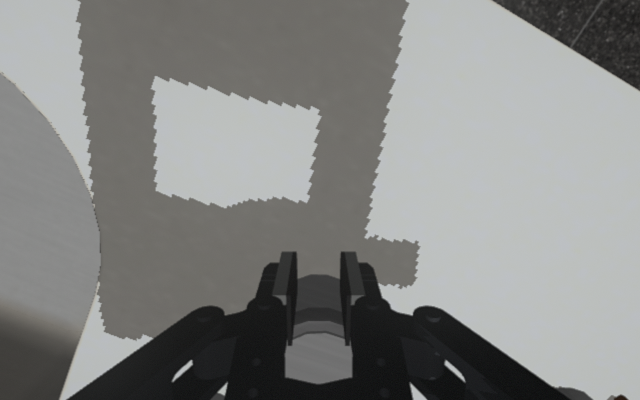

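In the wrist view the tin sits centred between the two pads (column ≈319). I'll push it home slowly with a force stop.

```bash
python3 - <<'E'
from h import *
hold(.1);f0=np.load("f0.npy")
print(move_l(w(-.055,-.035,.013),.04,max_force=10));o=observe();print(r(o["eef_pos"]),(o["ft_force"]-f0).round(2))
print(move_l(w(-.022,-.035,.013),.02,max_force=8));o=observe();print(r(o["eef_pos"]),(o["ft_force"]-f0).round(2),o["time_s"])
hold(.2);o=observe();print(r(o["eef_pos"]),(o["ft_force"]-f0).round(2))
E
```

```text
False
[-55. -35.] [-0.36  0.86 -0.27]
True
[-32.6 -34.9] [-0.88 -0.91 -1.23] 20.8
[-33.4 -34.7] [-0.96 -0.62 -0.01]
```

```bash
python3 - <<'E'
from h import *
hold(.1);f0=observe()["ft_force"]
print(move_l(w(-.028,-.035,.013),.01,max_force=10));o=observe();print(r(o["eef_pos"]),(o["ft_force"]-f0).round(2))
move_l(w(-.09,-.035,.013),.08); move_l(w(-.12,-.035,.12),.15); movep(w(-.20,.02,.25),ORI)
movep([.30,.50,.25],ORI)
for n,u,l in(("scene",(340,202),[(350,220)]),("side",(330,203),[(322,215)])):
    im,d=get_image(n);c=get_calibration(n);W=cloud(n,d,c);hsv=cv2.cvtColor(im,cv2.COLOR_RGB2HSV)
    D=W[...,:2]-O;X=D@XR;Y=D@YR;m=(W[...,2]>.037)&(W[...,2]<.043)&(hsv[...,1]<90)&(abs(X)<.06)
    for y in(.105,-.035,-.105):
        k=m&(abs(Y-y)<.03)&(abs(X)<.04);print(n,y,k.sum(),"x",(np.percentile(X[k],[1,99])*1e3).round(1),"y",(np.percentile(Y[k],[1,99])*1e3).round(1),"z",W[k][:,2].std().round(4))
    cv2.imwrite(f"pics/{n}3.png",cv2.resize(im[150:290,220:430,::-1],None,fx=3,fy=3,interpolation=cv2.INTER_CUBIC))
print(observe()["time_s"])
E
```

```text
True
[-32.8 -34.8] [ 0.94 -0.19  1.71]
scene 0.105 267 x [-26.3  28.6] y [ 84.8 134.7] z 0.001
scene -0.035 324 x [-22.3  27.9] y [-58.9 -14.8] z 0.0011
scene -0.105 357 x [-25.   26.5] y [-132.8  -84. ] z 0.0011
side 0.105 142 x [-22.   31.1] y [ 83.9 133.7] z 0.0009
side -0.035 179 x [-20.   21.4] y [-58.4 -15.7] z 0.0009
side -0.105 199 x [-22.  27.] y [-134.7  -86.5] z 0.001
25.2083
```

View pics/scene3.png

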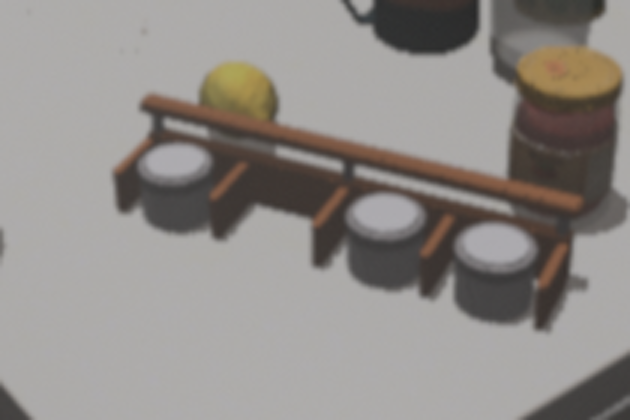

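The tin stands upright in the third gap. Its front edge is level with the two stored tins, and the push stalled twice at the same place. The lemon, jar and other tins are where they were.

```bash
python3 -c "
from plant import *
hold(.3);print(job_done())"
```

```text
the job is handed in; nothing more can be done
None
```

The job is handed in: the fingertip ran along the rail from behind the first gap to behind the third in constant touch, and the loose tin was pushed fully home and upright in the third gap, with everything else left in place (about 25 s of the 70 s used).

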